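Rock test of a lab stand base on the granite plate

TASK

The aluminium stand base on the granite plate rocks: press straight down on its corner with the black levelling screw until the foot under it meets the granite, and hold it there for a second. Then press the diagonally opposite corner down the same way until the base has rocked back, and hold for a second. Leave the base standing rocked back like that where it was, without sliding it about.

Things in the scene. Friction and masses are not known exactly. Their poses are not given: they have to be found in the camera images.
- stand_base: loose aluminium rectangle 140 x 110 x 10 mm (along its x, y), with a steel rod socket 28 mm wide in its middle, at any yaw on four feet inset 14 mm from the edges: three 14 mm long, the one at +x +y, under the screw, 7 mm shorter; 0.56 kg. Origin: centre below, level with the long feet's tips (granite's top when level); rectangle's top 24 mm, socket's top 52 mm above it
- screw_corner (a point): centre of the flat top of the levelling screw's round black head (20 mm across, 8 mm high, on the rectangle's top), at x +56, y +41, z +32 mm in the base's frame. At the start the base stands level, the screw's foot 7 mm clear of the granite. A push of under 1 N here rocks the base 6 degrees and brings this point down 7 mm; the base then stays as it is left
- plain_corner (a point): point on the rectangle's bare top above the foot diagonally across from the screw, at x -56, y -41, z +24 mm in the base's frame; it stands 7 mm higher after the base is rocked onto the screw corner, and a push of under 1 N here rocks the base back level, where it stays
- granite_plate: fixed dark grey granite flat plate 300 x 260 x 40 mm (along its x and y) that carries the stand base and two small steel parts near two of its corners; origin in the centre of its underside on the bench, top at z +40 mm

How it is judged:
By the outcome, as a careful person would: the job done as asked, in the order asked, and still so for the second after the job is handed in, with the robot touching nothing.
It also fails if it takes over 38 s, if anything falls off the work surface, if the arm or the gripper's body presses on something with over 40 N, if the wrist force passes 120 N, or if a joint passes its speed limit or range.

ROBOT

A 6-joint arm with a two-finger parallel gripper is mounted at the origin on the work surface. World frame = base frame: x ahead of the robot, y to its left, z up, the work surface at z = 0. Lengths are in m, angles in rad, forces in N, time in s.
With the tool pointing down it reaches from about 0.375 to 0.9 m from the base axis. Payload 3.1 kg.
Tool frame: the origin (TCP) lies at the very end of the fingers, on their centre line; the grasp point (between the pads) lies 19 mm behind it; z points along the fingers, y is the line along which they close (so a half turn about z gives the same grasp; the last joint's range is limited). The gripper opens to 85 mm and grips with 20 to 120 N. Pads are 22 mm wide; open, the fingers measure 114 mm over their backs; the gripper's body (76 mm by 85 mm) begins 54 mm behind the grasp point. The pads swing forward as they close: fully open they stand 13 mm farther back than shut.
Start: joints at [1.151, 0.527, 1.433, -0, 1.181, -0.178], TCP at [0.149, 0.607, 0.231] pointing down, gripper open.
Joint ranges: [-3.08, 3.08], [-0.75, 2.2], [0.22, 2.44], [-1.43, 4.57], [0, 2.65], [-2.85, 2.85]. Speed limits (rad/s): [2.79, 2.79, 3.14, 3.14, 3.14, 3.14].

INTERFACE

Orientations are given as a rotation vector (axis times angle).
In Python, from bench import bot gives the robot as it stands.
- The arm moves only by the tool inch_along, called after ">>>" by a JSON object that holds its "name" and its "arguments". Schema: {"type":"object","properties":{"steps":{"type":"array","items":{"type":"array","items":{"type":"number"},"minItems":6,"maxItems":6},"minItems":1,"maxItems":8},"finger_gap":{"type":"number"},"grip_force":{"type":"number"},"only":{"type":"string"},"quiet":{"type":"boolean"},"lines":{"type":"string"}},"required":["steps"],"additionalProperties":false}. steps is a list of rows, 1 to 8 of them, each of 6 numbers: dx, dy, dz in shares of the most that a row can go, 1 being 62.5 mm, then a rotation vector rx, ry, rz in shares of pi rad (1.0 is pi rad); each row shifts and turns the commanded pose from where the row before left it, along the tool's axes as they then stand; what a row does not reach is not made up. A row lasts 1/8 s, in which the tool goes at most 0.0625 m and 0.188 rad, less where a joint would pass 70% of its speed; a pose out of reach is approached as far as the arm can. finger_gap is the opening from 0.0 (shut) to 1.0 (fully open), set as the call begins (left out keeps the last). The fingers move at their own pace and stop on an object; grip_force is the grip in N (left out, the last holds). Time passes only in rows, so rows that do not move let the fingers close. The tool returns the time, the measured TCP pose, the force, the opening and the grip force at its end. only (a regular expression) keeps the lines of the reply that match it, lines (a string "A,B") keeps lines A to B, and quiet returns only ok. Shift and turn numbers lie between -1 and 1, and a call with a number outside is refused. Input that does not fit is refused with a message, and nothing moves.
- bot.sense(): the state, without advancing time (a new reading comes with each control period).
- bot.read_camera(name): name is "scene" or "top"; returns a dict with "img" (480x640x3 uint8, red, green, blue), "fx", "fy", "cx", "cy" (pixels), "T" (4x4, takes a point from camera to world coordinates). Camera axes: x right, y down, z forward; pixel columns grow to the right and rows downward; lengths in m; the calibration is good to about 2 mm. A picture is of the moment at which its call begins. There is no depth.
- bot.hand_in(): hands the job in; it is judged then, once.
The state is a dict: "time_s": time; "joint_positions": joint angles; "qvel": joint speeds; "effort": joint torques, N m; "tcp_pos": TCP position; "tcp_rot": TCP orientation; "wrist_force": force on the tool from outside, world axes, zero at the start; "ft_torque": the same for the moment, N m; "grip_width": opening from 0.0 (shut) to 1.0 (fully open); "gripper_force": force on a finger pad.
Only numpy, scipy, OpenCV 4.12 (cv2) and the standard library are available. Lean on these libraries where they do the work, as an engineer would, in place of code of your own. Each camera call takes 0.05 s, during which the arm holds its last target. There are 200 camera calls.

## Working session

There is one attempt and no reset: what is moved stays moved. The work goes in short steps, Python scripts to look and compute and a tool call to move; the robot and the scene stay as the last step left them, time stands still between calls to the robot, and variables do not carry over. Pictures are saved under pics/ and viewed, at most 10 in all, crops included, and the job is handed in when it is done.

```bash
ls; mkdir -p pics; python3 - <<'E'
from bench import bot
import cv2
for n in("scene","top"):
    c=bot.read_camera(n); cv2.imwrite(f"pics/{n}0.png",c["img"][:,:,::-1]); print(n,c["fx"],c["fy"],c["cx"],c["cy"],c["T"])
s=bot.sense(); print(s)
E
```

```text
bench.py
pics
scene 565.1275065640389 565.1275065640389 315.98136431479634 241.59462052772932 [[-0.8521664   0.43889138 -0.28493295  0.73988544]
 [ 0.52309573  0.70042346 -0.4855696   0.33038313]
 [-0.01353859 -0.56283331 -0.82645954  0.60887699]
 [ 0.          0.          0.          1.        ]]
top 585.8869679553126 585.8869679553126 326.29019007535874 235.68226900325465 [[-0.01750289 -0.99844113  0.05299963  0.53757102]
 [-0.99970923  0.0183552   0.01563757 -0.00676289]
 [-0.01658601 -0.05271051 -0.99847209  0.73932882]
 [ 0.          0.          0.          1.        ]]
{'time_s': 0.1, 'joint_positions': array([ 1.15151037e+00,  5.28399570e-01,  1.43377888e+00, -1.16315334e-05,
        1.18139262e+00, -1.78485360e-01]), 'qvel': array([-0.00032101, -0.00214722, -0.0030653 ,  0.00178378, -0.00049587,
        0.00117238]), 'effort': array([ 9.93172785e-05, -4.43303633e+01, -1.78585947e+01, -2.24416344e-04,
        3.84495535e-03,  2.75158686e-05]), 'tcp_pos': array([0.14874907, 0.60637715, 0.23041377]), 'tcp_rot': array([-3.77259678e-01, -3.11828082e+00,  2.97434624e-03]), 'wrist_force': array([ 0.48508138, -0.0316918 ,  0.00911344]), 'ft_torque': array([0.0112808 , 0.00071014, 0.02381531]), 'gripper_force': 0.0, 'grip_width': 0.999486289712387}
```

View pics/scene0.png

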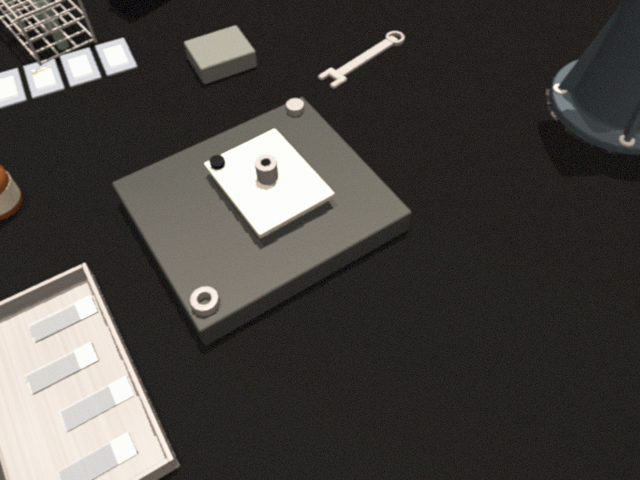

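View pics/top0.png

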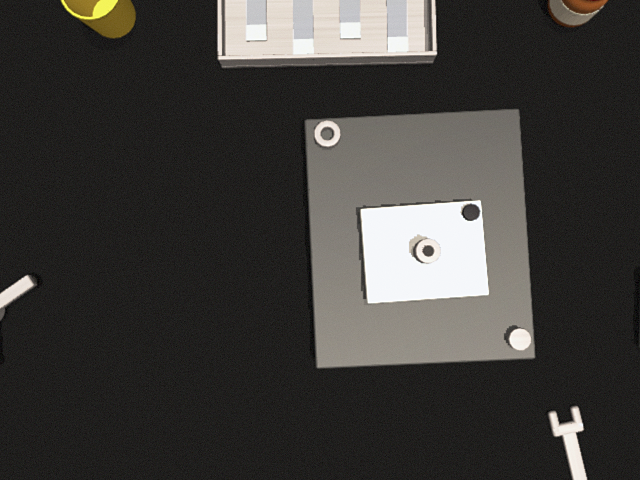

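The scene view shows the base with corners at about (205,164), (275,130), (333,193) and (263,237), with the screw head at (217,162). In the top view the corners are at (481,201), (488,295), (368,303) and (361,208), the screw head is at (471,212) and the socket is at (428,250). The diagonal (plain) corner is at (368,303) in top and (333,193) in scene.

```bash
cat > h.py <<'E'
import numpy as np, cv2
def P(c):
    Ti=np.linalg.inv(np.array(c["T"])); return np.array([[c["fx"],0,c["cx"]],[0,c["fy"],c["cy"]],[0,0,1]])@Ti[:3]
def tri(cs,ct,a,b):
    X=cv2.triangulatePoints(P(cs),P(ct),np.float64(a).reshape(-1,2).T,np.float64(b).reshape(-1,2).T); return (X[:3]/X[3]).T
def proj(c,X):
    x=P(c)@np.append(X,1); return x[:2]/x[2]
def corners(c,guess,thr=170):
    g=cv2.cvtColor(c["img"],cv2.COLOR_RGB2GRAY)
    return cv2.cornerSubPix(g,np.float32(guess).reshape(-1,1,2),(5,5),(-1,-1),(3,50,.01)).reshape(-1,2)
def dark(c,p,r=12,thr=50):
    g=cv2.cvtColor(c["img"],cv2.COLOR_RGB2GRAY); m=np.uint8(g<thr); k=np.zeros_like(m); cv2.circle(k,p,r,1,-1)
    n,l,s,ce=cv2.connectedComponentsWithStats(m&k); i=1+np.argmax(s[1:,4]); return ce[i],s[i]
E
python3 - <<'E'
from bench import bot; from h import *
cs=bot.read_camera("scene");ct=bot.read_camera("top")
a=corners(cs,[(205,164),(275,130),(333,193),(263,237)]); b=corners(ct,[(481,201),(488,295),(368,303),(361,208)])
X=tri(cs,ct,a,b); print(a,b,X*1000, np.linalg.norm(X-np.roll(X,-1,0),axis=1))
d1,s1=dark(cs,(217,162));d2,s2=dark(ct,(471,212));print(d1,s1,d2,s2,tri(cs,ct,d1,d2)*1000)
for c,n,p in((cs,"s",(265,175)),(ct,"t",(428,250))):
    cv2.imwrite(f"pics/{n}c.png",cv2.resize(c["img"][p[1]-70:p[1]+70,p[0]-80:p[0]+80,::-1],None,fx=5,fy=4.28,interpolation=cv2.INTER_CUBIC)) if 0 else None
s=bot.sense();R=cv2.Rodrigues(s["tcp_rot"])[0];print(s["tcp_pos"],R)
E
```

```text
[[208.32379 159.57535]
 [274.14786 127.41817]
 [334.44794 192.79039]
 [259.0499  235.53188]] [[478.2018  203.7672 ]
 [488.40988 294.46793]
 [366.91248 302.33768]
 [359.73175 208.54774]] [[ 605.42664534 -170.1813867    68.8509787 ]
 [ 502.28028084 -180.26922362   63.28708904]
 [ 495.13469783  -40.86852789   63.49766201]
 [ 603.96688894  -35.27430674   60.62049771]] [0.10378773 0.13958387 0.10901385 0.13516579]
[216.91818182 162.19090909] [211 156  13  13 110] [463.76470588 213.94117647] [462 208   6  12  17] [[ 596.4954201  -153.76927102   73.75007472]]
[0.14884299 0.60655901 0.23070372] [[-9.71146538e-01  2.38482919e-01 -5.46269014e-04]
 [ 2.38483427e-01  9.71145788e-01 -1.23053799e-03]
 [ 2.37044559e-04 -1.32530882e-03 -9.99999094e-01]]
```

```bash
cat >> h.py <<'E'
def fit(cs,ct,a,b):
    from scipy.optimize import least_squares
    M=np.array([[70,55,24],[70,-55,24],[-70,-55,24],[-70,55,24]])/1e3
    def W(p,M): c,s=np.cos(p[3]),np.sin(p[3]); return M@np.array([[c,s,0],[-s,c,0],[0,0,1]])+p[:3]
    use=[1,2,3]
    f=lambda p:np.ravel([[proj(cs,W(p,M[i]))-a[i],proj(ct,W(p,M[i]))-b[i]] for i in use])
    r=least_squares(f,[.5536,-.1076,.04,-1.52],loss="soft_l1"); return r.x,r.fun,lambda m:W(r.x,np.array(m)/1e3)
E
python3 - <<'E'
from bench import bot; from h import *
cs=bot.read_camera("scene");ct=bot.read_camera("top")
a=[(205,164),(274.5,129.5),(333.2,192.8),(262,236.5)];b=[(481,201),(488.4,294.8),(367.5,302.5),(360.5,208.5)]
p,e,W=fit(cs,ct,a,b);print(p*1000,e.round(1))
for n,m in dict(screw=[56,41,32],plain=[-56,-41,24],sock=[0,0,52],c0=[70,55,24]).items(): print(n,W(m)*1000,proj(cs,W(m)),proj(ct,W(m)))
print("tri screw",tri(cs,ct,(217,161),(471,212))*1000,"sock",tri(cs,ct,(266,161),(428,251))*1000)
for c,n,q in((cs,"s",(268,180)),(ct,"t",(425,250))):
    im=c["img"][q[1]-60:q[1]+60,q[0]-75:q[0]+75,::-1]
    cv2.imwrite(f"pics/{n}c.png",cv2.resize(im,None,fx=5,fy=5))
E
```

```text
[  553.07377863  -109.00677067    34.41708095 -1516.36331219] [-0.8 -0.3  0.1  0.1  0.3  1.7 -0.2  1.  -3.8 -0.3 -0.3  0.5]
screw [ 597.05979683 -162.69317681   66.41708095] [216.00273719 161.8940769 ] [470.89356698 212.34720571]
plain [509.08776044 -55.32036454  58.41708095] [317.87365749 192.39707576] [378.45910664 290.53442917]
sock [ 553.07377863 -109.00677067   86.41708095] [264.53627068 164.16099762] [427.76139541 251.03271361]
c0 [ 611.80074721 -175.91075532   58.41708095] [202.35462172 164.16271507] [480.33361365 200.13518132]
tri screw [[ 596.55892468 -161.96034046   68.54822397]] sock [[ 552.15511714 -107.82651806   92.73642629]]
```

View pics/tc.png

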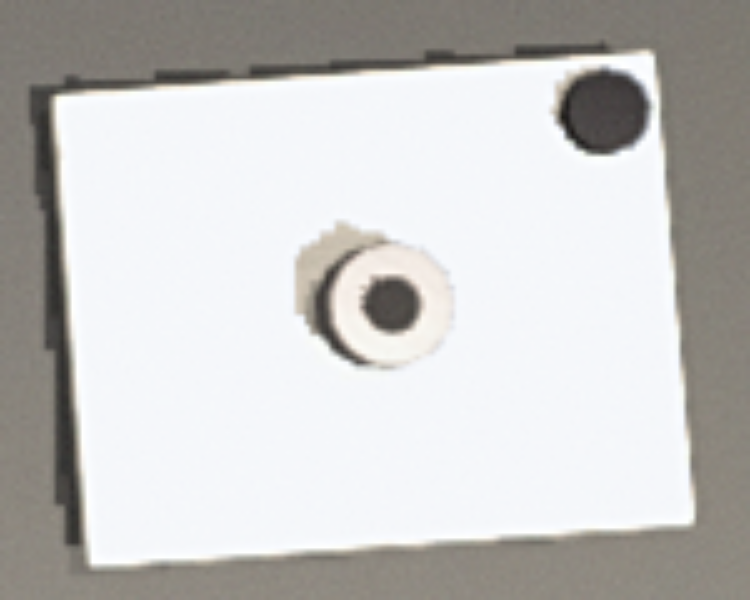

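View pics/sc.png

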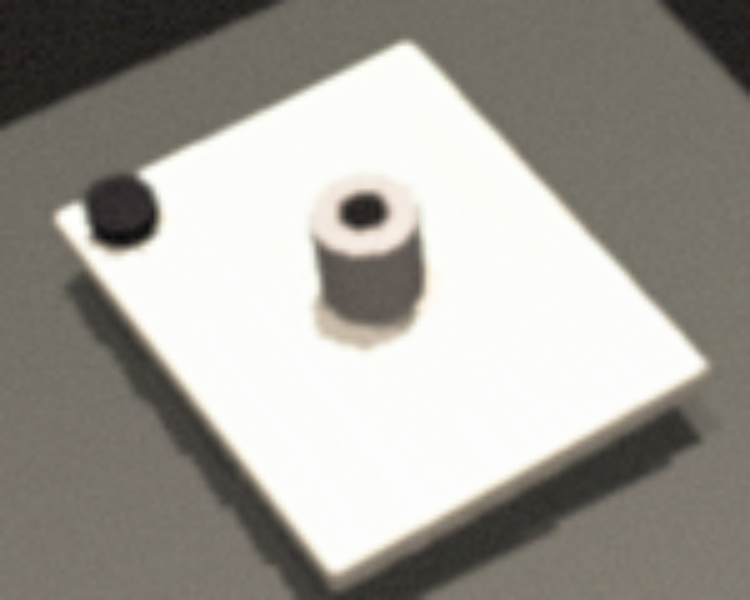

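Units first: shifts go in shares of 62.5 mm and turns go in shares of pi rad. So -0.04 m is -0.64, -0.0387 m is -0.6192.

```bash
sed -i 's/use=\[1,2,3\]/use=[0,1,2,3]/' h.py; python3 - <<'E'
from bench import bot; from h import *
cs=bot.read_camera("scene");ct=bot.read_camera("top")
a=[(204,163),(274.5,128),(334.7,193),(259.5,234.5)];b=[(481,200.3),(488.7,294.5),(367.8,303.2),(361,209)]
p,e,W=fit(cs,ct,a,b);print(p*1000,e.round(1)); np.save("p0.npy",p)
for n,m in dict(screw=[56,41,32],plain=[-56,-41,24],sock=[0,0,52]).items(): print(n,W(m)*1000,proj(cs,W(m)),proj(ct,W(m)))
print("tri screw",tri(cs,ct,(217.2,160.5),(470.8,212.2))*1000,"sock",tri(cs,ct,(265.5,162.6),(428.2,250.8))*1000)
E
```

```text
[  552.30847416  -109.06823536    36.35643343 -1516.72705558] [-1.4 -0.1 -0.2  0.3 -0.5 -0.1  0.3  1.2 -0.7  0.2 -0.4  1.1 -0.9  0.4
 -0.7  0.4]
screw [ 596.27496138 -162.77063757   68.35643343] [216.28619178 160.58874927] [471.37188799 212.87238998]
plain [508.34198695 -55.36583316  60.35643343] [318.34557306 191.1415929 ] [378.63457677 291.25124489]
sock [ 552.30847416 -109.06823536   88.35643343] [264.91767554 162.81825821] [428.10908248 251.67584093]
tri screw [[ 596.25804944 -161.45827416   69.77766808]] sock [[ 552.57260844 -108.65916085   89.30974677]]
```

>>> {"name": "inch_along", "arguments": {"steps": [[-0.6192, -0.64, 0, 0, 0, 0], [-0.6192, -0.64, 0, 0, 0, 0], [-0.6192, -0.64, 0, 0, 0, 0], [-0.6192, -0.64, 0, 0, 0, 0], [-0.6192, -0.64, 0, 0, 0, 0], [-0.6192, -0.64, 0, 0, 0, 0], [-0.6192, -0.64, 0, 0, 0, 0], [-0.6192, -0.64, 0, 0, 0, 0]], "finger_gap": 0.0, "grip_force": 20}}

```text
time_s: 1.4
tcp_pos: [0.3743, 0.2209, 0.2317]
tcp_rot: [0.377, 3.118, 0.001]
wrist_force: [0.9, 0.1, 0.1]
grip_width: 0.003
gripper_force: 0.0
```

Scaled: -0.0399 m is -0.6384, -0.0384 m is -0.6144.

>>> {"name": "inch_along", "arguments": {"steps": [[-0.6144, -0.6384, 0.16, 0, 0, 0], [-0.6144, -0.6384, 0.16, 0, 0, 0], [-0.6144, -0.6384, 0.16, 0, 0, 0], [-0.6144, -0.6384, 0.16, 0, 0, 0], [-0.6144, -0.6384, 0.16, 0, 0, 0], [-0.6144, -0.6384, 0.16, 0, 0, 0], [-0.6144, -0.6384, 0.16, 0, 0, 0], [-0.6144, -0.6384, 0.16, 0, 0, 0]]}}

```text
time_s: 2.4
tcp_pos: [0.5965, -0.1627, 0.1511]
tcp_rot: [0.378, 3.118, -0.0]
wrist_force: [0.0, 0.1, -0.2]
grip_width: -0.001
gripper_force: 0.0
```

>>> {"name": "inch_along", "arguments": {"steps": [[0, 0, 0, 0, 0, 0], [0, 0, 0, 0, 0, 0]]}}

```text
time_s: 2.65
tcp_pos: [0.5948, -0.1604, 0.1509]
tcp_rot: [-0.378, -3.117, -0.001]
wrist_force: [-0.7, 0.6, -0.9]
grip_width: 0.003
gripper_force: 0.0
```

```bash
python3 -c "
from bench import bot
print(bot.sense()['wrist_force'])"
```

```text
[-0.68038374  0.56421963 -0.94136126]
```

Scaled: 0.03 m is 0.48, 0.025 m is 0.4.

>>> {"name": "inch_along", "arguments": {"steps": [[-0.0288, -0.0176, 0.48, 0, 0, 0], [0, 0, 0.4, 0, 0, 0], [0, 0, 0.176, 0, 0, 0], [0, 0, 0, 0, 0, 0]]}}

```text
time_s: 3.15
tcp_pos: [0.5964, -0.1611, 0.0851]
tcp_rot: [-0.375, -3.118, -0.001]
wrist_force: [-0.3, -0.6, 0.8]
grip_width: -0.001
gripper_force: 0.0
```

```bash
python3 - <<'E'
from bench import bot; from h import *
for n,(u,v) in dict(scene=(235,150),top=(450,230)).items():
    c=bot.read_camera(n);cv2.imwrite(f"pics/{n}_a.png",cv2.resize(c["img"][v-60:v+60,u-80:u+80,::-1],None,fx=2.5,fy=2.5))
a,b=(cv2.imread(f"pics/{n}_a.png") for n in("scene","top"));cv2.imwrite("pics/ab.png",cv2.hconcat([a,b]))
E
```

```text
(no output)
```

View pics/ab.png

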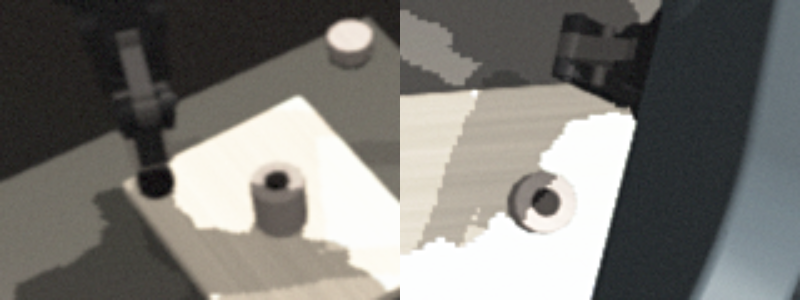

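The scene half shows the closed fingertips just above the screw head, at crop (155,180), with the base still level. The top view is hidden by the arm. Next I press down.

Scaled: 0.006 m is 0.096, 0.003 m is 0.048.

>>> {"name": "inch_along", "arguments": {"steps": [[0, 0, 0.096, 0, 0, 0], [0, 0, 0.048, 0, 0, 0], [0, 0, 0.048, 0, 0, 0], [0, 0, 0.032, 0, 0, 0], [0, 0, 0.032, 0, 0, 0], [0, 0, 0.032, 0, 0, 0], [0, 0, 0.016, 0, 0, 0], [0, 0, 0, 0, 0, 0]]}}

```text
time_s: 4.25
tcp_pos: [0.597, -0.1624, 0.0662]
tcp_rot: [-0.377, -3.119, -0.0]
wrist_force: [-0.8, 0.3, -0.5]
grip_width: -0.001
gripper_force: 0.0
```

Scaled: 0.001 m is 0.016.

>>> {"name": "inch_along", "arguments": {"steps": [[0, 0, 0.016, 0, 0, 0], [0, 0, 0, 0, 0, 0]]}}

```text
time_s: 4.5
tcp_pos: [0.5972, -0.1625, 0.0656]
tcp_rot: [0.377, 3.118, -0.0]
wrist_force: [-0.4, 0.0, 1.2]
grip_width: -0.002
gripper_force: 0.9
```

>>> {"name": "inch_along", "arguments": {"steps": [[0, 0, 0.016, 0, 0, 0], [0, 0, 0, 0, 0, 0]]}}

```text
time_s: 4.75
tcp_pos: [0.5973, -0.1625, 0.0652]
tcp_rot: [0.377, 3.118, -0.001]
wrist_force: [-0.8, 0.4, 5.4]
grip_width: 0.002
gripper_force: 3.0
```

>>> {"name": "inch_along", "arguments": {"steps": [[0, 0, 0.016, 0, 0, 0], [0, 0, 0, 0, 0, 0]]}}

```text
time_s: 5.0
tcp_pos: [0.5974, -0.1626, 0.065]
tcp_rot: [0.377, 3.118, -0.001]
wrist_force: [-2.5, 1.3, 9.9]
grip_width: -0.003
gripper_force: 5.0
```

The force rises at z = 0.065, as expected for the 7 mm rock. I hold here and look.

>>> {"name": "inch_along", "arguments": {"steps": [[0, 0, 0, 0, 0, 0], [0, 0, 0, 0, 0, 0], [0, 0, 0, 0, 0, 0], [0, 0, 0, 0, 0, 0], [0, 0, 0, 0, 0, 0], [0, 0, 0, 0, 0, 0], [0, 0, 0, 0, 0, 0], [0, 0, 0, 0, 0, 0]]}}

```text
time_s: 6.0
tcp_pos: [0.5974, -0.1625, 0.065]
tcp_rot: [0.377, 3.118, -0.001]
wrist_force: [-1.1, 0.1, 10.4]
grip_width: -0.0
gripper_force: 5.0
```

>>> {"name": "inch_along", "arguments": {"steps": [[0, 0, 0, 0, 0, 0], [0, 0, 0, 0, 0, 0], [0, 0, 0, 0, 0, 0]]}}

```text
time_s: 6.38
tcp_pos: [0.5974, -0.1625, 0.065]
tcp_rot: [0.377, 3.118, -0.001]
wrist_force: [-2.2, 0.6, 10.7]
grip_width: 0.001
gripper_force: 5.0
```

>>> {"name": "inch_along", "arguments": {"steps": [[0, 0, -0.048, 0, 0, 0], [0, 0, -0.08, 0, 0, 0], [0, 0, -0.24, 0, 0, 0], [0, 0, -0.56, 0, 0, 0], [0, 0, 0, 0, 0, 0]]}}

```text
time_s: 7.0
tcp_pos: [0.5993, -0.1634, 0.1248]
tcp_rot: [0.376, 3.112, -0.004]
wrist_force: [-0.3, -0.9, -0.4]
grip_width: 0.002
gripper_force: 0.0
```

```bash
python3 - <<'E'
from bench import bot; from h import *
for n,(u,v) in dict(scene=(268,180),top=(425,250)).items():
    c=bot.read_camera(n);cv2.imwrite(f"pics/{n}_b.png",cv2.resize(c["img"][v-60:v+60,u-75:u+75,::-1],None,fx=2.66,fy=2.66))
a,b=(cv2.imread(f"pics/{n}_b.png") for n in("scene","top"));cv2.imwrite("pics/bb.png",cv2.hconcat([a,b]))
E
```

```text
(no output)
```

View pics/bb.png

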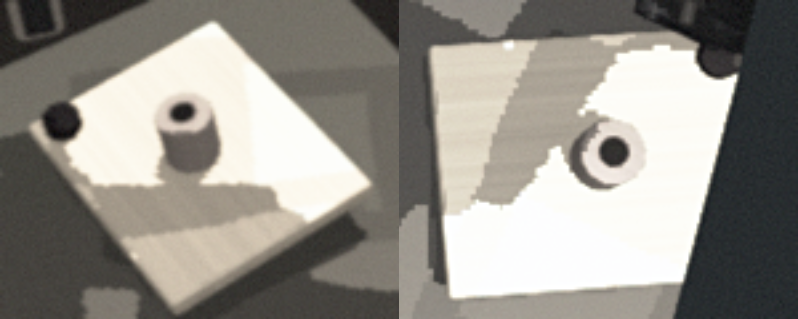

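The base is rocked: the screw head now sits about 4 px lower in scene, at roughly (216,165). The base has not slid. Next I go to the plain corner over the socket, with about 30 mm clearance.

Scaled: 0.0366 m is 0.5856, 0.0274 m is 0.4384.

>>> {"name": "inch_along", "arguments": {"steps": [[0.5856, 0.4384, 0, 0, 0, 0], [0.5856, 0.4384, 0, 0, 0, 0], [0.5856, 0.4384, 0, 0, 0, 0], [0, 0, 0, 0, 0, 0], [0, 0, 0, 0, 0, 0], [0, 0, 0, 0, 0, 0]]}}

```text
time_s: 7.85
tcp_pos: [0.5113, -0.0574, 0.1212]
tcp_rot: [0.378, 3.117, -0.001]
wrist_force: [0.0, -1.0, 0.9]
grip_width: -0.005
gripper_force: 0.0
```

Scaled: 0.025 m is 0.4, 0.0012 m is 0.0192.

>>> {"name": "inch_along", "arguments": {"steps": [[0.0192, 0.0112, 0.4, 0, 0, 0], [0, 0, 0.24, 0, 0, 0], [0, 0, 0.08, 0, 0, 0], [0, 0, 0, 0, 0, 0]]}}

```text
time_s: 8.35
tcp_pos: [0.5092, -0.0557, 0.076]
tcp_rot: [-0.378, -3.118, -0.0]
wrist_force: [-0.2, 0.2, 0.1]
grip_width: 0.001
gripper_force: 0.0
```

>>> {"name": "inch_along", "arguments": {"steps": [[0, 0, 0.048, 0, 0, 0], [0, 0, 0.032, 0, 0, 0], [0, 0, 0.032, 0, 0, 0], [0, 0, 0.032, 0, 0, 0], [0, 0, 0.032, 0, 0, 0], [0, 0, 0, 0, 0, 0]]}}

```text
time_s: 9.1
tcp_pos: [0.5089, -0.0554, 0.0651]
tcp_rot: [-0.377, -3.119, -0.0]
wrist_force: [-0.4, -0.8, -1.0]
grip_width: -0.001
gripper_force: 0.0
```

>>> {"name": "inch_along", "arguments": {"steps": [[0, 0, 0.016, 0, 0, 0], [0, 0, 0, 0, 0, 0]]}}

```text
time_s: 9.35
tcp_pos: [0.509, -0.0554, 0.0643]
tcp_rot: [-0.377, -3.119, -0.0]
wrist_force: [-0.1, -0.2, -0.3]
grip_width: 0.0
gripper_force: 0.0
```

Scaled: 0.001 m is 0.016.

>>> {"name": "inch_along", "arguments": {"steps": [[0, 0, 0.016, 0, 0, 0], [0, 0, 0, 0, 0, 0]]}}

```text
time_s: 9.6
tcp_pos: [0.509, -0.0554, 0.0637]
tcp_rot: [0.377, 3.119, -0.0]
wrist_force: [-0.4, -0.1, 4.6]
grip_width: -0.001
gripper_force: 2.1
```

>>> {"name": "inch_along", "arguments": {"steps": [[0, 0, 0.016, 0, 0, 0], [0, 0, 0, 0, 0, 0]]}}

```text
time_s: 9.85
tcp_pos: [0.509, -0.0553, 0.0634]
tcp_rot: [0.377, 3.118, -0.0]
wrist_force: [-1.7, 0.9, 11.5]
grip_width: -0.001
gripper_force: 5.5
```

>>> {"name": "inch_along", "arguments": {"steps": [[0, 0, 0.016, 0, 0, 0], [0, 0, 0, 0, 0, 0]]}}

```text
time_s: 10.1
tcp_pos: [0.509, -0.0553, 0.0633]
tcp_rot: [0.377, 3.118, -0.0]
wrist_force: [-3.4, 1.4, 17.2]
grip_width: 0.003
gripper_force: 8.9
```

The force rises at z = 0.0635, which is the level height. I hold, then lift and clear the view.

>>> {"name": "inch_along", "arguments": {"steps": [[0, 0, 0, 0, 0, 0], [0, 0, 0, 0, 0, 0], [0, 0, 0, 0, 0, 0], [0, 0, 0, 0, 0, 0], [0, 0, 0, 0, 0, 0], [0, 0, 0, 0, 0, 0], [0, 0, 0, 0, 0, 0], [0, 0, 0, 0, 0, 0]]}}

```text
time_s: 11.1
tcp_pos: [0.509, -0.0553, 0.0633]
tcp_rot: [0.377, 3.118, -0.0]
wrist_force: [-2.6, 0.1, 17.3]
grip_width: -0.003
gripper_force: 8.8
```

>>> {"name": "inch_along", "arguments": {"steps": [[0, 0, 0, 0, 0, 0], [0, 0, 0, 0, 0, 0], [0, 0, 0, 0, 0, 0]]}}

```text
time_s: 11.48
tcp_pos: [0.509, -0.0553, 0.0633]
tcp_rot: [0.377, 3.118, -0.0]
wrist_force: [-4.0, 0.9, 17.8]
grip_width: -0.001
gripper_force: 8.8
```

>>> {"name": "inch_along", "arguments": {"steps": [[0, 0, -0.048, 0, 0, 0], [0, 0, -0.08, 0, 0, 0], [0, 0, -0.48, 0, 0, 0], [0, 0, -0.96, 0, 0, 0], [0, 0.96, 0, 0, 0, 0], [0, 0.96, 0, 0, 0, 0], [0, 0.96, 0, 0, 0, 0], [0, 0.96, 0, 0, 0, 0]]}}

```text
time_s: 12.48
tcp_pos: [0.5665, 0.1795, 0.1592]
tcp_rot: [-0.378, -3.119, 0.0]
wrist_force: [0.8, 0.1, 0.4]
grip_width: -0.001
gripper_force: 0.0
```

>>> {"name": "inch_along", "arguments": {"steps": [[0, 0.64, 0, 0, 0, 0], [0, 0, 0, 0, 0, 0], [0, 0, 0, 0, 0, 0]]}}

```text
time_s: 12.85
tcp_pos: [0.5751, 0.216, 0.1588]
tcp_rot: [-0.376, -3.117, 0.002]
wrist_force: [0.1, -0.1, 0.3]
grip_width: 0.002
gripper_force: 0.0
```

```bash
python3 - <<'E'
from bench import bot; from h import *
for n,(u,v) in dict(scene=(268,180),top=(425,250)).items():
    c=bot.read_camera(n);cv2.imwrite(f"pics/{n}_c.png",cv2.resize(c["img"][v-60:v+60,u-75:u+75,::-1],None,fx=2.66,fy=2.66))
a,b=(cv2.imread(f"pics/{n}_c.png") for n in("scene","top"));cv2.imwrite("pics/cc.png",cv2.hconcat([a,b]))
E
```

```text
(no output)
```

View pics/cc.png

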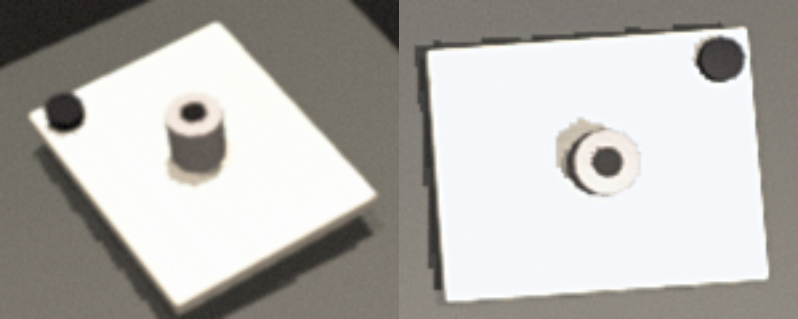

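The base is level again at its original place: the screw is back at scene (217,161) and top (471,212), and the corners match the start within a pixel. Handing in.

```bash
python3 -c "
from bench import bot
print(bot.hand_in())"
```

```text
the job is handed in; nothing more can be done
None
```

I rocked the base onto its screw corner and held it for over 1 s, then pressed the plain corner until it rocked back level and held that for over 1 s; it stands where it was to within about a pixel in both views, and I handed the job in at about 13 s.

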